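# Bolt the laundry supply chest

### The arm

A 7-joint arm with a two-finger parallel gripper is mounted at the origin on the work surface. World frame = base frame: x ahead of the robot, y to its left, z up, the work surface at z = 0. Lengths are in m, angles in rad, forces in N, time in s.
With the tool pointing down it reaches from about 0.375 to 0.925 m from the base axis. Payload 3.1 kg.
Tool frame: the origin (TCP) lies at the very end of the fingers, on their centre line; the grasp point (between the pads) lies 19 mm behind it (robot.hold_point_z is the distance from the TCP to the grasp point, in m); z points along the fingers, y is the line along which they close (so a half turn about z gives the same grasp; the last joint's range is limited). The gripper opens to 85 mm and grips with 20 to 120 N. Pads are 22 mm wide; open, the fingers measure 114 mm over their backs; the gripper's body (76 mm by 85 mm) begins 54 mm behind the grasp point. The pads swing forward as they close: fully open they stand 13 mm farther back than shut.
Start: joints at [-1.267, 0.383, 0.044, 1.598, -0.018, 1.161, -0.05], TCP at [0.254, 0.598, 0.231] pointing down, gripper open.
Joint ranges: [-2.61, 2.61], [-0.41, 2.15], [-1.48, 1.57], [0, 2.5], [-1.57, 4.71], [0.05, 1.97], [-2.85, 2.85]. Speed limits (rad/s): [2.79, 2.79, 3.14, 3.14, 3.14, 3.14, 3.14].

### API

Orientations are given as [roll, pitch, yaw] about the fixed x, y, z axes, in that order (R = Rz(yaw) Ry(pitch) Rx(roll)).
In Python, from workcell import state, grab_frame, camera_model, workorder, robot gives the robot as it stands. The module is installed in compiled form; this text tells all that it offers.
- The arm moves only by the tool servo_tool, never from a script. Its argument "plan" is a list of rows, each an object with "translation": the shift along the tool's x, y, z in units of 0.02 m (1.0 is 0.02 m), a list of three; "dr": the turn, a rotation vector about the tool's x, y, z in units of 5 degrees (1.0 is 5 degrees), a list of three; "grip": the opening, from -1 (shut) to 1 (fully open). A call has 1 to 20 rows; each row shifts and turns the commanded pose from where the row before left it, along the tool's axes as they then stand; what a row does not reach is not made up. A row lasts 1/12 s, in which the tool goes at most 41.7 mm and 7.16 degrees, less where a joint would pass 70% of its speed; a pose out of reach is approached as far as the arm can. A call with a number of a shift or a turn outside -1 to 1 is refused whole. A call with a gripper value outside its range is refused whole. The fingers move at their own pace and stop on an object; "newtons" is the grip in N (left out, the last holds). Time passes only in rows, so rows that do not move let the fingers close. It gives the time, the measured TCP pose, the force, the opening and the grip force at its end, in the units of the state.
- state(): the state, without advancing time (a new reading comes with each control period).
- grab_frame(name): name is "scene" or "top"; returns the picture (480x640x3 uint8, blue, green, red); there is no depth.
- camera_model(name): a dict with "fx", "fy", "cx", "cy" (pixels), "R" (3x3) and "t" (3): a world point X has camera coordinates R X + t. Camera axes: x right, y down, z forward; pixel columns grow to the right and rows downward; lengths in m; the calibration is good to about 2 mm. A picture is of the moment at which its call begins. camera_model takes no time and is no camera call.
- workorder.close_job(): hands the job in; it is judged then, once.
The state is a dict: "t": time; "joints": joint angles; "joint_vel": joint speeds; "effort": joint torques, N m; "position": TCP position; "ee_rot": TCP orientation; "contact_force": force on the tool from outside, world axes, zero at the start; "torque": the same for the moment, N m; "width": opening from 0.0 (shut) to 1.0 (fully open); "grasp_force": force on a finger pad.
Only numpy, scipy, OpenCV 4.12 (cv2) and the standard library are available. Lean on these libraries where they do the work, as an engineer would, in place of code of your own. Each camera call takes 0.05 s, during which the arm holds its last target. There are 200 camera calls.

### The job

Lock the hatch of the white supply chest: slide its barrel bolt across by the red-knobbed handle until the handle meets the notch in the brass strip, then turn the handle all the way down into the notch and let go. Be gentle: feel for the notch and do not force the handle against the strip; leave the jar and the carton that stand on the chest where they are.

Things in the scene. Friction and masses are not known exactly. Their poses are not given: they have to be found in the camera images.
- chest: low white steel chest fixed on the table, 280 (x) x 400 (y) x 90 mm high; origin at the centre of its underside, z up. On its flat top, along its y axis, lies a barrel bolt: a 16 mm steel rod, which slides towards +y into the keeper staple. All chest x, y, z below are in this frame.
- rod_axis (a point): point on the rod's axis: chest x = 20, y = 0, z = 122 mm (32 mm above the chest top). Two steel guides and the staple, at chest y = -78, 70 and 118 mm, straddle the rod; they are 28 mm wide in x and rise 44 mm above the chest top.
- staple (a point): centre of the keeper staple, on the rod's axis at chest y = 118 mm. The rod's tip is 33 mm short of it at zero travel and through it after 45 mm.
- strip: brass strip, 8 mm thick, standing on the chest top parallel to the rod; origin on the chest top at chest x = -15, y = 0, z = 90 mm. From -y to +y it is 46 mm tall for 90 mm, then has a notch 13 mm wide, then is 56 mm tall for 50 mm. In the notch the handle can lie level. The notch is adjusted and clamped anywhere from 50 to 74 mm of bolt travel: not measured, to be seen or felt.
- lever: the handle: a 9 mm steel stem ending in a red crossbar knob, a cylinder 16 mm across and 30 mm long along chest y; origin at the knob's centre, 70 mm from the rod's axis; z points along the stem away from the rod. Pinched by its ends from above, it pivots between the pads as it turns. Never press it on the strip with over 40 N; a push at the knob bears on the strip 2.1-fold.
- bolt (a joint): travel of the bolt in m towards chest +y: 0 = drawn back, 0.095 = end of range. The handle stands at chest y = -0.045 + this. Sliding takes about 5 N; it stays where it is left.
- handle (a joint): angle of the handle in rad: 0 = upright, positive leans to chest -x (over the strip), 1.571 = level, fully down, end of range. Stiff, 1.2 N at the knob, stays where left. Knob: chest x = 0.02 - 0.07 sin, z = 0.122 + 0.07 cos. It rests on the strip's 46 mm part at about 1.03; slid on towards +y it meets the side of the taller part just when over the notch, and can then go down.
- soap_jar: small white soap jar with a blue cap, 48 mm across, 60 mm tall, standing on the chest behind the bolt; a bystander, origin at the centre of its underside
- starch_box: small green carton 45 x 80 x 30 mm lying on the chest behind the bolt; a bystander, origin at the centre of its underside

How it is judged:
By the outcome, as a careful person would: the job done as asked, in the order asked, and still so for the second after the job is handed in, with the robot touching nothing.
It also fails if it takes over 58 s, if anything falls off the work surface, if the arm or the gripper's body presses on something with over 40 N, if the wrist force passes 120 N, or if a joint passes its speed limit or range.

## Working session

There is one attempt and no reset: what is moved stays moved. The work goes in short steps, Python scripts to look and compute and a tool call to move; the robot and the scene stay as the last step left them, time stands still between calls to the robot, and variables do not carry over. Pictures are saved under pics/ and viewed, at most 10 in all, crops included, and the job is handed in when it is done.

Besides the shell and the picture viewer there is one more tool, called after "Emit:" in YAML: its name, and indented under it one key for each argument. servo_tool: Moves the arm, as the interface text tells. Its arguments: {"type":"object","properties":{"plan":{"type":"array"},"newtons":{"type":"number"}},"required":["plan"]}

```bash
mkdir -p pics
python3 - <<'E'
from workcell import *
import cv2
for n in("scene","top"):
    cv2.imwrite(f"pics/{n}0.png",grab_frame(n)); c=camera_model(n); print(n,c)
s=state(); print({k:s[k] for k in("t","position","ee_rot","contact_force","width")})
E
```

```text
scene {'fx': 535.558433679235, 'fy': 535.558433679235, 'cx': 312.8300286919322, 'cy': 239.33445690771134, 'R': array([[-0.81915708,  0.57296766,  0.02626289],
       [ 0.30169034,  0.46935738, -0.82987143],
       [-0.48781617, -0.6718718 , -0.55733623]]), 't': array([ 0.53015073, -0.08218167,  1.10547568])}
top {'fx': 434.73602355855337, 'fy': 434.73602355855337, 'cx': 313.4570490814683, 'cy': 240.26873022860676, 'R': array([[-0.00224944, -0.99843788, -0.0558278 ],
       [-0.98703845,  0.01117545, -0.16009437],
       [ 0.16046818,  0.05474406, -0.98552171]]), 't': array([0.03691878, 0.65631951, 0.675805  ])}
{'t': 0.1, 'position': array([0.25386167, 0.59741824, 0.22999497]), 'ee_rot': array([-3.13915174e+00,  1.15945319e-04,  2.73983352e+00]), 'contact_force': array([0.5056011 , 0.17760754, 0.0648943 ]), 'width': 1.0003028041639015}
```

View pics/scene0.png

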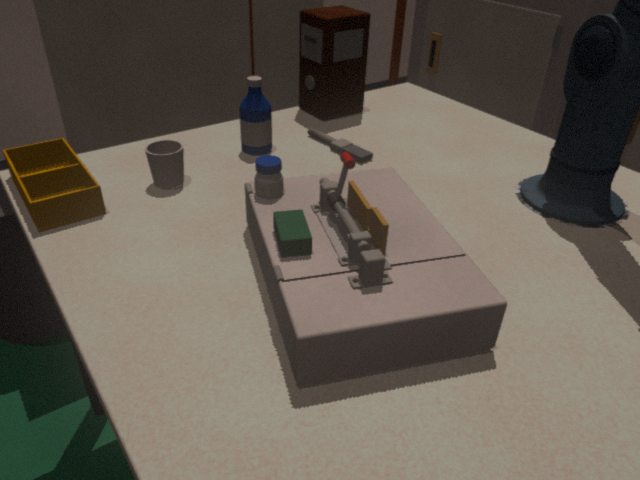

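View pics/top0.png

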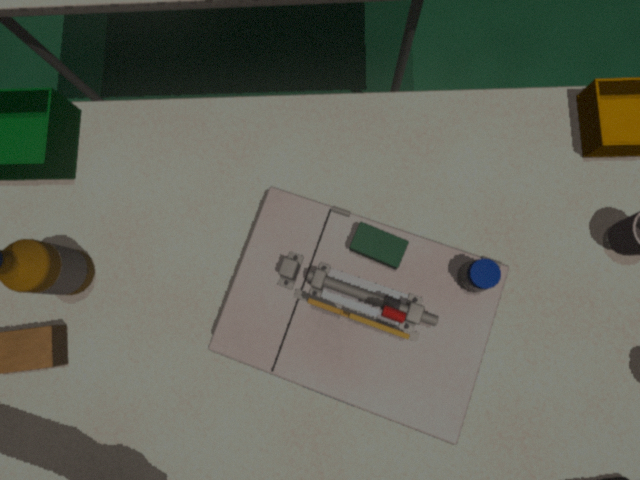

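The scene view shows the chest with the upright handle, its red knob at about (347,158), and the notched strip at about (370,215). In the top view the chest corners are near (270,187), (508,266), (457,443) and (210,349), with the knob at (394,313). I'll enlarge both.

Run:
```python
import cv2
a=cv2.imread("pics/top0.png")[225:375,260:460]; cv2.imwrite("pics/topc.png",cv2.convertScaleAbs(cv2.resize(a,None,fx=4,fy=4,interpolation=2),alpha=1.4))
a=cv2.imread("pics/scene0.png")[140:290,290:440]; cv2.imwrite("pics/scenec.png",cv2.convertScaleAbs(cv2.resize(a,None,fx=4,fy=4,interpolation=2),alpha=1.6))
```

```text
(no output)
```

View pics/topc.png

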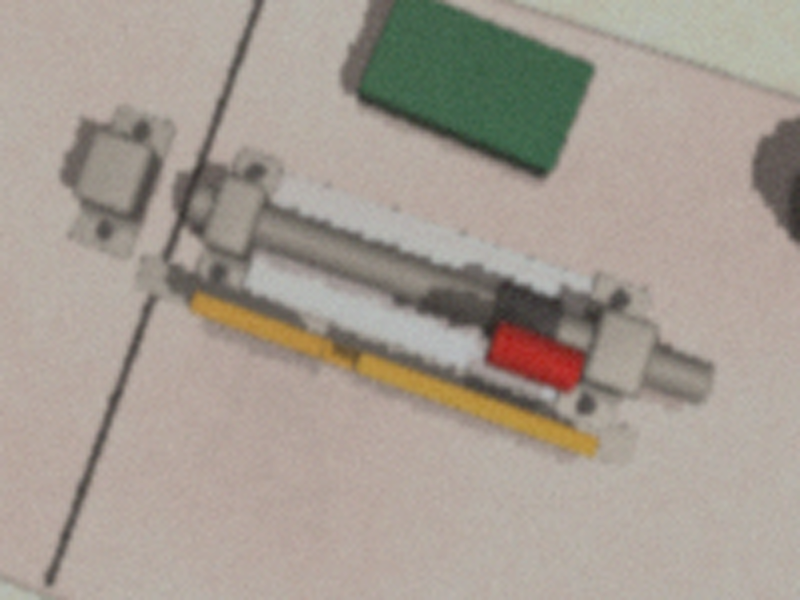

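View pics/scenec.png

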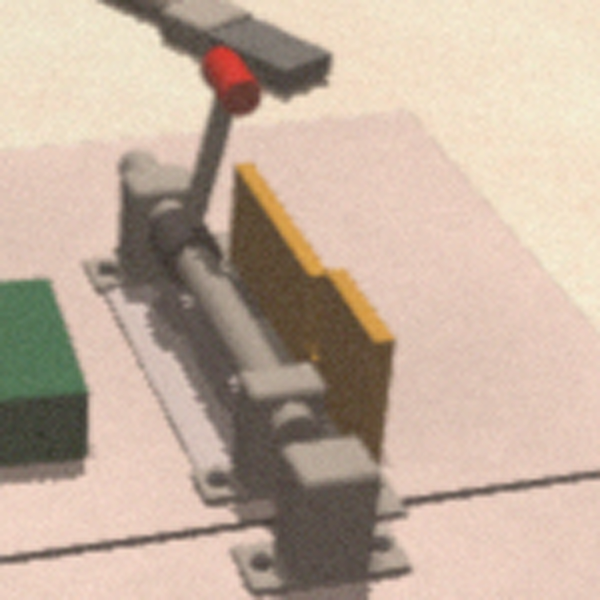

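```bash
cat > h.py <<'E'
import numpy as np
from workcell import *
from scipy.spatial.transform import Rotation as Ro
def proj(n,X):
    c=camera_model(n); p=c["R"]@X+c["t"]; return np.array([c["fx"]*p[0]/p[2]+c["cx"],c["fy"]*p[1]/p[2]+c["cy"]])
def w(p,X): # chest->world
    c,s=np.cos(p[2]),np.sin(p[2]); return np.array([p[0]+c*X[0]-s*X[1],p[1]+s*X[0]+c*X[1],X[2]])
E
python3 - <<'E'
from h import *
from scipy.optimize import least_squares
fix=[("top",(270,187),(.14,.2,.09)),("top",(508,266),(.14,-.2,.09)),("top",(457,443),(-.14,-.2,.09)),("top",(210,349),(-.14,.2,.09)),
("top",(288.8,267.5),(.02,.118,.134)),("top",(318.8,278.8),(.02,.07,.134)),("top",(415.3,313),(.02,-.078,.134)),
("scene",(373,255),(.02,.118,.134)),("scene",(361.3,235.8),(.02,.07,.134)),("scene",(329.3,185),(.02,-.078,.134))]
def f(q):
    p=q[:3];r=[proj(n,w(p,X))-u for n,u,X in fix]
    b,a,s=q[3:]
    K=(.02-.07*np.sin(a),-.045+b,.122+.07*np.cos(a))
    r+=[proj("top",w(p,K))-(394,314.5),proj("scene",w(p,K))-(347.8,159.8)]
    A=(-.015,s-.09,.136);B=(-.015,s+.063,.146)
    r+=[proj("top",w(p,A))-(409.2,336.5),proj("top",w(p,B))-(308.8,300.8),proj("scene",w(p,A))-(351.5,181.8),proj("scene",w(p,B))-(385.5,225)]
    return np.concatenate(r)
o=least_squares(f,[.55,0,-.28,0,0,0],loss="soft_l1")
print(o.x,"\n",f(o.x).reshape(-1,2).round(1))
q=o.x; print("yaw deg",np.degrees(q[2]),"notch centre travel mm",1e3*(q[5]+.0065+.045))
a=q[4];print("knob world",w(q,(.02-.07*np.sin(a),-.045+q[3],.122+.07*np.cos(a))))
E
```

```text
[ 0.54411491 -0.03796465 -0.34687433  0.00158416  0.21196465  0.00969898] 
 [[-0.6 -2.3]
 [ 2.6 -0.4]
 [ 0.3  3.4]
 [-3.8  0.7]
 [-1.   0. ]
 [-0.5 -0.4]
 [ 0.1 -0.1]
 [-0.1 -0.5]
 [-0.7 -1.2]
 [ 0.3 -0.6]
 [ 0.   0.2]
 [-0.3  0.6]
 [ 0.4  0.5]
 [-0.9 -0.6]
 [-1.3 -1.3]
 [ 0.7  0.2]]
yaw deg -19.874435172417627 notch centre travel mm 61.198981735030834
knob world [ 0.53431451 -0.08058737  0.19043336]
```

Emit:
servo_tool:
  plan:
    - {"translation": [0, 0, -1], "dr": [0, 0, -0.6], "grip": 1}
    - {"translation": [0, 0, -1], "dr": [0, 0, 0], "grip": 1}
    - {"translation": [0, 0, -1], "dr": [0, 0, 0], "grip": 1}
    - {"translation": [0, 0, -1], "dr": [0, 0, 0], "grip": 1}
    - {"translation": [0, 0, -1], "dr": [0, 0, 0], "grip": 1}
    - {"translation": [-0.8, -0.9, 0], "dr": [0, 0, 0], "grip": 1}
    - {"translation": [-0.8, -0.9, 0], "dr": [0, 0, 0], "grip": 1}
    - {"translation": [-0.8, -0.9, 0], "dr": [0, 0, 0], "grip": 1}
    - {"translation": [-0.8, -0.9, 0], "dr": [0, 0, 0], "grip": 1}
    - {"translation": [-0.8, -0.9, 0], "dr": [0, 0, 0], "grip": 1}
    - {"translation": [-0.8, -0.9, 0], "dr": [0, 0, 0], "grip": 1}
    - {"translation": [-0.8, -0.9, 0], "dr": [0, 0, 0], "grip": 1}
    - {"translation": [-0.8, -0.9, 0], "dr": [0, 0, 0], "grip": 1}
    - {"translation": [-0.8, -0.9, 0], "dr": [0, 0, 0], "grip": 1}
    - {"translation": [-0.8, -0.9, 0], "dr": [0, 0, 0], "grip": 1}
    - {"translation": [-0.8, -0.9, 0], "dr": [0, 0, 0], "grip": 1}
    - {"translation": [-0.8, -0.9, 0], "dr": [0, 0, 0], "grip": 1}
    - {"translation": [-0.8, -0.9, 0], "dr": [0, 0, 0], "grip": 1}
    - {"translation": [-0.8, -0.9, 0], "dr": [0, 0, 0], "grip": 1}
    - {"translation": [-0.8, -0.9, 0], "dr": [0, 0, 0], "grip": 1}
  newtons: 30

```text
t: 1.77
position: [0.3872, 0.2609, 0.3307]
ee_rot: [-3.141, -0.001, 2.792]
contact_force: [-0.2, 0.1, -0.3]
width: 1.0
grasp_force: 0.0
```

```bash
cat >> h.py <<'E'
P=(0.54411,-0.03796,-0.34687)
def rep(target=None): # chest-frame grasp point, and tool shift to a chest-frame grasp target
    s=state(); R=Ro.from_euler("xyz",s["ee_rot"]).as_matrix(); g=s["position"]-R[:,2]*robot.hold_point_z
    c=Ro.from_euler("z",P[2]).as_matrix(); d=c.T@(g-[P[0],P[1],0])
    print("t",round(s["t"],2),"grasp chest mm",(1e3*d).round(1),"F chest",(c.T@s["contact_force"]).round(1),"w",round(s["width"],3),"gf",round(float(s["grasp_force"]),1),"yaw err deg",np.degrees(s["ee_rot"][2]-np.pi-P[2]).round(2))
    if target is not None: print("shift units",(R.T@(w(P,np.array(target)/1e3)-g)/.02).round(2))
E
python3 -c "
from h import *
rep((5.3,-43.4,250))"
```

```text
t 1.77 grasp chest mm [-249.1  227.7  349.4] F chest [-0.2 -0.  -0.3] w 1.0 gf 0.0 yaw err deg -0.15
shift units [-12.76 -13.52   4.98]
```

Emit:
servo_tool:
  plan:
    - {"translation": [-0.85, -0.9, 0], "dr": [0, 0, 0], "grip": 1}
    - {"translation": [-0.85, -0.9, 0], "dr": [0, 0, 0], "grip": 1}
    - {"translation": [-0.85, -0.9, 0], "dr": [0, 0, 0], "grip": 1}
    - {"translation": [-0.85, -0.9, 0], "dr": [0, 0, 0], "grip": 1}
    - {"translation": [-0.85, -0.9, 0], "dr": [0, 0, 0], "grip": 1}
    - {"translation": [-0.85, -0.9, 0], "dr": [0, 0, 0], "grip": 1}
    - {"translation": [-0.85, -0.9, 0], "dr": [0, 0, 0], "grip": 1}
    - {"translation": [-0.85, -0.9, 0], "dr": [0, 0, 0], "grip": 1}
    - {"translation": [-0.85, -0.9, 0], "dr": [0, 0, 0], "grip": 1}
    - {"translation": [-0.85, -0.9, 0], "dr": [0, 0, 0], "grip": 1}
    - {"translation": [-0.85, -0.9, 0], "dr": [0, 0, 0], "grip": 1}
    - {"translation": [-0.85, -0.9, 0], "dr": [0, 0, 0], "grip": 1}
    - {"translation": [-0.85, -0.9, 0], "dr": [0, 0, 0], "grip": 1}
    - {"translation": [-0.85, -0.9, 0], "dr": [0, 0, 0], "grip": 1}
    - {"translation": [-0.85, -0.9, 0], "dr": [0, 0, 0], "grip": 1}
    - {"translation": [0, 0, 1], "dr": [0, 0, 0], "grip": 1}
    - {"translation": [0, 0, 1], "dr": [0, 0, 0], "grip": 1}
    - {"translation": [0, 0, 1], "dr": [0, 0, 0], "grip": 1}
    - {"translation": [0, 0, 1], "dr": [0, 0, 0], "grip": 1}
    - {"translation": [0, 0, 0], "dr": [0, 0, 0], "grip": 1}

```text
t: 3.43
position: [0.5307, -0.078, 0.2465]
ee_rot: [-3.138, -0.009, 2.792]
contact_force: [-0.1, -0.6, 0.0]
width: 0.998
grasp_force: 0.0
```

```bash
python3 -c "
from h import *
import cv2
rep((5.3,-43.4,190.4))
a=cv2.resize(grab_frame('scene')[60:260,230:490],None,fx=3,fy=3)
cv2.imwrite('pics/s1.png',cv2.convertScaleAbs(a,alpha=1.5))"
```

```text
t 3.43 grasp chest mm [  1.2 -42.2 265.2] F chest [ 0.1 -0.6  0. ] w 0.998 gf 0.0 yaw err deg -0.15
shift units [-0.24 -0.05  3.74]
```

View pics/s1.png

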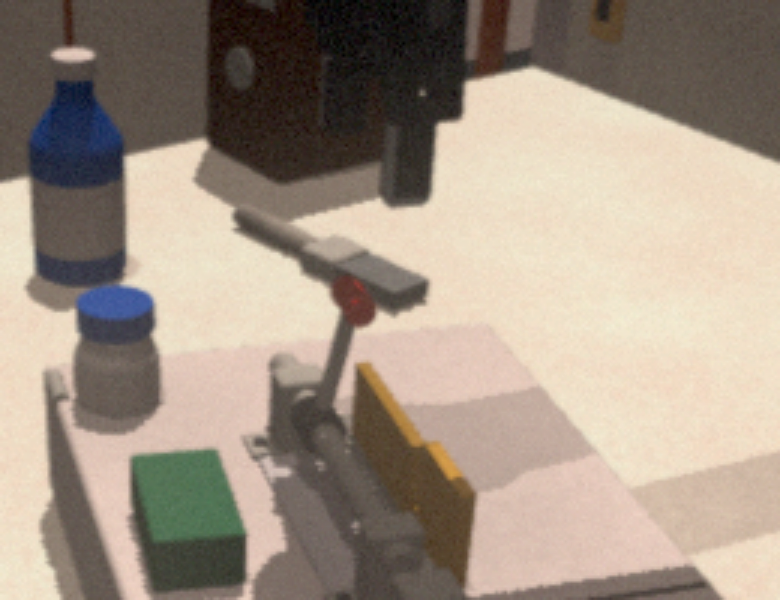

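The gripper sits above the knob at crop (352,300), with the near finger tip at crop (405,200), on its +y side as intended. The jar and carton are untouched. Next: descend and pinch.

Emit:
servo_tool:
  plan:
    - {"translation": [-0.2, 0, 0.8], "dr": [0, 0, 0], "grip": 1}
    - {"translation": [0, 0, 0.8], "dr": [0, 0, 0], "grip": 1}
    - {"translation": [0, 0, 0.8], "dr": [0, 0, 0], "grip": 1}
    - {"translation": [0, 0, 0.8], "dr": [0, 0, 0], "grip": 1}
    - {"translation": [0, 0, 0.5], "dr": [0, 0, 0], "grip": 1}
    - {"translation": [0, 0, 0], "dr": [0, 0, 0], "grip": 1}
    - {"translation": [0, 0, 0], "dr": [0, 0, 0], "grip": 1}
    - {"translation": [0, 0, 0], "dr": [0, 0, 0], "grip": 0.2}
    - {"translation": [0, 0, 0], "dr": [0, 0, 0], "grip": 0}
    - {"translation": [0, 0, 0], "dr": [0, 0, 0], "grip": 0}
    - {"translation": [0, 0, 0], "dr": [0, 0, 0], "grip": 0}
    - {"translation": [0, 0, 0], "dr": [0, 0, 0], "grip": 0}

```text
t: 4.48
position: [0.5385, -0.0799, 0.1778]
ee_rot: [3.141, 0.001, 2.792]
contact_force: [-0.7, -0.2, 0.5]
width: 0.497
grasp_force: 0.0
```

```bash
python3 -c "
from h import *
import cv2
rep((5.3,-43.4,190.4))
a=grab_frame('top')[225:375,260:460];b=grab_frame('scene')[100:250,270:470]
c=cv2.resize(cv2.hconcat([a,b]),None,fx=2,fy=2)
cv2.imwrite('pics/s2.png',cv2.convertScaleAbs(c,alpha=1.5))"
```

```text
t 4.48 grasp chest mm [  9.  -41.4 196.5] F chest [-0.6 -0.5  0.5] w 0.497 gf 0.0 yaw err deg -0.14
shift units [ 0.18 -0.1   0.3 ]
```

View pics/s2.png

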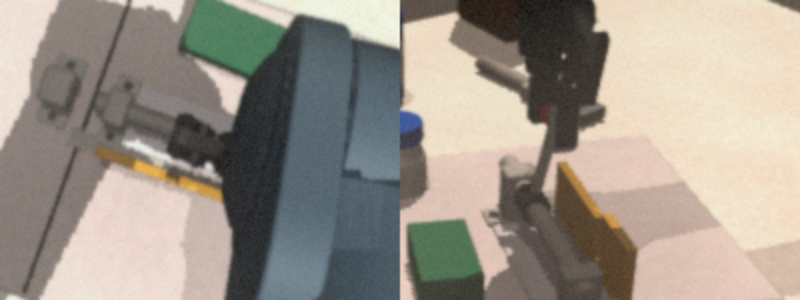

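The knob shows at (545,112) in the right half, between the fingers. I'll centre on it and close.

Emit:
servo_tool:
  plan:
    - {"translation": [0.2, -0.1, 0.3], "dr": [0, 0, 0], "grip": 0}
    - {"translation": [0, 0, 0], "dr": [0, 0, 0], "grip": -0.2}
    - {"translation": [0, 0, 0], "dr": [0, 0, 0], "grip": -0.4}
    - {"translation": [0, 0, 0], "dr": [0, 0, 0], "grip": -1}
    - {"translation": [0, 0, 0], "dr": [0, 0, 0], "grip": -1}
    - {"translation": [0, 0, 0], "dr": [0, 0, 0], "grip": -1}
    - {"translation": [0, 0, 0], "dr": [0, 0, 0], "grip": -1}
  newtons: 30

```text
t: 5.17
position: [0.5328, -0.0802, 0.1706]
ee_rot: [-3.141, -0.002, 2.792]
contact_force: [-2.0, 1.3, -3.0]
width: 0.348
grasp_force: 30.5
```

```bash
python3 -c "
from h import *
rep((5.3,-3.4,190.4))"
```

```text
t 5.17 grasp chest mm [  3.8 -43.6 189.3] F chest [-2.3  0.5 -3. ] w 0.348 gf 30.5 yaw err deg -0.14
shift units [-0.07  2.01 -0.06]
```

Emit:
servo_tool:
  plan:
    - {"translation": [0, 0.2, 0], "dr": [0, 0, 0], "grip": -1}
    - {"translation": [0, 0.2, 0], "dr": [0, 0, 0], "grip": -1}
    - {"translation": [0, 0.2, 0], "dr": [0, 0, 0], "grip": -1}
    - {"translation": [0, 0.2, 0], "dr": [0, 0, 0], "grip": -1}
    - {"translation": [0, 0.2, 0], "dr": [0, 0, 0], "grip": -1}
    - {"translation": [0, 0.2, 0], "dr": [0, 0, 0], "grip": -1}
    - {"translation": [0, 0.2, 0], "dr": [0, 0, 0], "grip": -1}
    - {"translation": [0, 0.2, 0], "dr": [0, 0, 0], "grip": -1}
    - {"translation": [0, 0.2, 0], "dr": [0, 0, 0], "grip": -1}
    - {"translation": [0, 0.2, 0], "dr": [0, 0, 0], "grip": -1}
    - {"translation": [0, 0, 0], "dr": [0, 0, 0], "grip": -1}
    - {"translation": [0, 0, 0], "dr": [0, 0, 0], "grip": -1}

```text
t: 6.17
position: [0.5459, -0.0449, 0.1706]
ee_rot: [-3.138, -0.002, 2.791]
contact_force: [-4.7, -4.5, -1.6]
width: 0.348
grasp_force: 30.5
```

```bash
python3 -c "
from h import *
rep((-14.4,-3.4,183.1))"
```

```text
t 6.17 grasp chest mm [  4.1  -5.9 189.3] F chest [-2.9 -5.8 -1.6] w 0.348 gf 30.5 yaw err deg -0.22
shift units [0.92 0.12 0.31]
```

Emit:
servo_tool:
  plan:
    - {"translation": [0.29, 0, 0.08], "dr": [0, 0, 0], "grip": -1}
    - {"translation": [0.28, 0, 0.11], "dr": [0, 0, 0], "grip": -1}
    - {"translation": [0.24, 0, 0.11], "dr": [0, 0, 0], "grip": -1}
    - {"translation": [0.23, 0, 0.13], "dr": [0, 0, 0], "grip": -1}
    - {"translation": [0.22, 0, 0.15], "dr": [0, 0, 0], "grip": -1}
    - {"translation": [0.21, 0, 0.16], "dr": [0, 0, 0], "grip": -1}
    - {"translation": [0.16, 0, 0.14], "dr": [0, 0, 0], "grip": -1}
    - {"translation": [0.15, 0, 0.15], "dr": [0, 0, 0], "grip": -1}
    - {"translation": [0.12, 0, 0.13], "dr": [0, 0, 0], "grip": -1}
    - {"translation": [0.11, 0, 0.14], "dr": [0, 0, 0], "grip": -1}
    - {"translation": [0, 0, 0], "dr": [0, 0, 0], "grip": -1}
    - {"translation": [0, 0, 0], "dr": [0, 0, 0], "grip": -1}

```text
t: 7.17
position: [0.512, -0.0303, 0.1478]
ee_rot: [3.14, 0.005, 2.791]
contact_force: [-4.8, -2.8, 7.5]
width: 0.341
grasp_force: 34.5
```

```bash
python3 -c "
from h import *
rep((-38.1,-3.4,161))"
```

```text
t 7.17 grasp chest mm [-32.9  -3.8 166.5] F chest [-3.6 -4.2  7.5] w 0.341 gf 34.5 yaw err deg -0.22
shift units [0.26 0.02 0.27]
```

Emit:
servo_tool:
  plan:
    - {"translation": [0.1, 0, 0], "dr": [0, 0, 0], "grip": -1}
    - {"translation": [0.08, 0, 0.07], "dr": [0, 0, 0], "grip": -1}
    - {"translation": [0.08, 0, 0.08], "dr": [0, 0, 0], "grip": -1}
    - {"translation": [0, 0, 0], "dr": [0, 0, 0], "grip": -1}
    - {"translation": [0, 0, 0], "dr": [0, 0, 0], "grip": -1}

```text
t: 7.58
position: [0.5092, -0.0293, 0.1447]
ee_rot: [3.14, 0.011, 2.791]
contact_force: [2.1, -5.8, 1.2]
width: 0.347
grasp_force: 34.0
```

```bash
python3 -c "
from h import *
rep()"
```

```text
t 7.58 grasp chest mm [-35.9  -3.8 163.4] F chest [ 4.  -4.7  1.2] w 0.347 gf 34.0 yaw err deg -0.24
```

Emit:
servo_tool:
  plan:
    - {"translation": [0.06, 0, 0.08], "dr": [0, 0, 0], "grip": -1}
    - {"translation": [0.06, 0, 0.08], "dr": [0, 0, 0], "grip": -1}
    - {"translation": [0, 0, 0], "dr": [0, 0, 0], "grip": -1}

```text
t: 7.83
position: [0.5066, -0.0284, 0.1413]
ee_rot: [3.14, 0.01, 2.791]
contact_force: [1.7, -5.3, 2.2]
width: 0.341
grasp_force: 34.2
```

```bash
python3 -c "
from h import *
rep()"
```

```text
t 7.83 grasp chest mm [-38.7  -3.8 160. ] F chest [ 3.4 -4.4  2.2] w 0.341 gf 34.2 yaw err deg -0.22
```

Emit:
servo_tool:
  plan:
    - {"translation": [0, 0.1, 0], "dr": [0, 0, 0], "grip": -1}
    - {"translation": [0, 0.1, 0], "dr": [0, 0, 0], "grip": -1}
    - {"translation": [0, 0.1, 0], "dr": [0, 0, 0], "grip": -1}
    - {"translation": [0, 0.1, 0], "dr": [0, 0, 0], "grip": -1}
    - {"translation": [0, 0.1, 0], "dr": [0, 0, 0], "grip": -1}
    - {"translation": [0, 0.1, 0], "dr": [0, 0, 0], "grip": -1}
    - {"translation": [0, 0.1, 0], "dr": [0, 0, 0], "grip": -1}
    - {"translation": [0, 0, 0], "dr": [0, 0, 0], "grip": -1}
    - {"translation": [0, 0, 0], "dr": [0, 0, 0], "grip": -1}

```text
t: 8.58
position: [0.5114, -0.0152, 0.1413]
ee_rot: [3.14, 0.01, 2.791]
contact_force: [1.1, -6.0, 2.9]
width: 0.338
grasp_force: 34.2
```

```bash
python3 -c "
from h import *
rep()"
```

```text
t 8.58 grasp chest mm [-38.6  10.3 160. ] F chest [ 3.1 -5.3  2.9] w 0.338 gf 34.2 yaw err deg -0.22
```

Emit:
servo_tool:
  plan:
    - {"translation": [0, 0.05, 0], "dr": [0, 0, 0], "grip": -1}
    - {"translation": [0, 0.05, 0], "dr": [0, 0, 0], "grip": -1}
    - {"translation": [0, 0.05, 0], "dr": [0, 0, 0], "grip": -1}
    - {"translation": [0, 0.05, 0], "dr": [0, 0, 0], "grip": -1}
    - {"translation": [0, 0, 0], "dr": [0, 0, 0], "grip": -1}

```text
t: 9.0
position: [0.5127, -0.0116, 0.1413]
ee_rot: [3.14, 0.01, 2.791]
contact_force: [0.4, -5.7, 3.2]
width: 0.345
grasp_force: 34.2
```

Emit:
servo_tool:
  plan:
    - {"translation": [0, 0.05, 0], "dr": [0, 0, 0], "grip": -1}
    - {"translation": [0, 0.05, 0], "dr": [0, 0, 0], "grip": -1}
    - {"translation": [0, 0, 0], "dr": [0, 0, 0], "grip": -1}

```text
t: 9.25
position: [0.5134, -0.0098, 0.1413]
ee_rot: [3.14, 0.01, 2.791]
contact_force: [2.1, -5.2, 3.3]
width: 0.344
grasp_force: 34.2
```

```bash
python3 -c "
from h import *
rep()"
```

```text
t 9.25 grasp chest mm [-38.6  16.  160. ] F chest [ 3.7 -4.2  3.3] w 0.344 gf 34.2 yaw err deg -0.23
```

Emit:
servo_tool:
  plan:
    - {"translation": [0, 0.05, 0], "dr": [0, 0, 0], "grip": -1}
    - {"translation": [0, 0, 0], "dr": [0, 0, 0], "grip": -1}

```text
t: 9.42
position: [0.5137, -0.0089, 0.1413]
ee_rot: [3.14, 0.01, 2.791]
contact_force: [2.0, -5.3, 2.9]
width: 0.341
grasp_force: 34.2
```

Emit:
servo_tool:
  plan:
    - {"translation": [0, 0.05, 0], "dr": [0, 0, 0], "grip": -1}
    - {"translation": [0, 0, 0], "dr": [0, 0, 0], "grip": -1}

```text
t: 9.58
position: [0.5141, -0.008, 0.1413]
ee_rot: [3.14, 0.01, 2.791]
contact_force: [1.6, -5.9, 4.2]
width: 0.346
grasp_force: 34.2
```

```bash
python3 -c "
from h import *
rep()"
```

```text
t 9.58 grasp chest mm [-38.6  18.  160. ] F chest [ 3.5 -5.   4.2] w 0.346 gf 34.2 yaw err deg -0.23
```

Emit:
servo_tool:
  plan:
    - {"translation": [0, 0.05, 0], "dr": [0, 0, 0], "grip": -1}
    - {"translation": [0, 0, 0], "dr": [0, 0, 0], "grip": -1}

```text
t: 9.75
position: [0.5144, -0.0071, 0.1413]
ee_rot: [3.141, 0.01, 2.791]
contact_force: [0.7, -5.0, 3.9]
width: 0.345
grasp_force: 34.2
```

Emit:
servo_tool:
  plan:
    - {"translation": [0, 0.05, 0], "dr": [0, 0, 0], "grip": -1}
    - {"translation": [0, 0, 0], "dr": [0, 0, 0], "grip": -1}

```text
t: 9.92
position: [0.5145, -0.0067, 0.1413]
ee_rot: [3.141, 0.009, 2.79]
contact_force: [0.3, -6.0, 4.6]
width: 0.343
grasp_force: 34.3
```

Emit:
servo_tool:
  plan:
    - {"translation": [0, 0.05, 0], "dr": [0, 0, 0], "grip": -1}
    - {"translation": [0, 0, 0], "dr": [0, 0, 0], "grip": -1}

```text
t: 10.08
position: [0.5146, -0.0065, 0.1412]
ee_rot: [-3.141, 0.009, 2.79]
contact_force: [-0.0, -7.1, 5.2]
width: 0.345
grasp_force: 34.4
```

```bash
python3 -c "
from h import *
rep()"
```

```text
t 10.08 grasp chest mm [-38.6  19.5 159.9] F chest [ 2.4 -6.7  5.2] w 0.345 gf 34.4 yaw err deg -0.27
```

The handle stopped against the tall part at about 64 mm of travel, close to the 63 mm seen in the images. I'll ease off the side load and start turning it down.

Emit:
servo_tool:
  plan:
    - {"translation": [0, -0.1, 0], "dr": [0, 0, 0], "grip": -1}
    - {"translation": [0.06, 0, 0.1], "dr": [0, 0, 0], "grip": -1}
    - {"translation": [0.06, 0, 0.1], "dr": [0, 0, 0], "grip": -1}
    - {"translation": [0.06, 0, 0.1], "dr": [0, 0, 0], "grip": -1}
    - {"translation": [0, 0, 0], "dr": [0, 0, 0], "grip": -1}

```text
t: 10.5
position: [0.5109, -0.0058, 0.1356]
ee_rot: [3.14, 0.009, 2.791]
contact_force: [-0.0, -6.7, 6.0]
width: 0.34
grasp_force: 35.0
```

```bash
python3 -c "
from h import *
rep()"
```

```text
t 10.5 grasp chest mm [-42.4  18.9 154.3] F chest [ 2.3 -6.3  6. ] w 0.34 gf 35.0 yaw err deg -0.24
```

Emit:
servo_tool:
  plan:
    - {"translation": [0.05, 0, 0.11], "dr": [0, 0, 0], "grip": -1}
    - {"translation": [0.05, 0, 0.1], "dr": [0, 0, 0], "grip": -1}
    - {"translation": [0, 0, 0], "dr": [0, 0, 0], "grip": -1}

```text
t: 10.75
position: [0.5085, -0.005, 0.131]
ee_rot: [3.14, 0.008, 2.79]
contact_force: [0.5, -5.3, 4.9]
width: 0.345
grasp_force: 35.5
```

```bash
python3 -c "
from h import *
rep()"
```

```text
t 10.75 grasp chest mm [-44.9  18.8 149.7] F chest [ 2.3 -4.9  4.9] w 0.345 gf 35.5 yaw err deg -0.24
```

Emit:
servo_tool:
  plan:
    - {"translation": [0.06, 0, 0.17], "dr": [0, 0, 0], "grip": -1}
    - {"translation": [0.06, 0, 0.17], "dr": [0, 0, 0], "grip": -1}
    - {"translation": [0.05, 0, 0.17], "dr": [0, 0, 0], "grip": -1}
    - {"translation": [0.04, 0, 0.17], "dr": [0, 0, 0], "grip": -1}
    - {"translation": [0, 0, 0], "dr": [0, 0, 0], "grip": -1}

```text
t: 11.17
position: [0.5033, -0.0032, 0.1165]
ee_rot: [3.141, 0.005, 2.791]
contact_force: [-0.1, -5.0, 1.1]
width: 0.34
grasp_force: 37.3
```

```bash
python3 -c "
from h import *
rep()"
```

```text
t 11.17 grasp chest mm [-50.3  18.8 135.2] F chest [ 1.6 -4.7  1.1] w 0.34 gf 37.3 yaw err deg -0.22
```

Emit:
servo_tool:
  plan:
    - {"translation": [0.03, 0, 0.17], "dr": [0, 0, 0], "grip": -1}
    - {"translation": [0.02, 0, 0.17], "dr": [0, 0, 0], "grip": -1}
    - {"translation": [0.01, 0, 0.16], "dr": [0, 0, 0], "grip": -1}
    - {"translation": [0, 0, 0.1], "dr": [0, 0, 0], "grip": -1}
    - {"translation": [0, 0, 0], "dr": [0, 0, 0], "grip": -1}

```text
t: 11.58
position: [0.5014, -0.0025, 0.1043]
ee_rot: [3.142, 0.003, 2.791]
contact_force: [-1.7, -4.6, 4.3]
width: 0.34
grasp_force: 39.5
```

```bash
python3 -c "
from h import *
rep()"
```

```text
t 11.58 grasp chest mm [-52.3  18.8 123. ] F chest [-0.  -4.9  4.3] w 0.34 gf 39.5 yaw err deg -0.22
```

Emit:
servo_tool:
  plan:
    - {"translation": [0, 0, 0.05], "dr": [0, 0, 0], "grip": -1}
    - {"translation": [0, 0, 0], "dr": [0, 0, 0], "grip": -1}

```text
t: 11.75
position: [0.5013, -0.0025, 0.1035]
ee_rot: [3.141, 0.003, 2.791]
contact_force: [-2.6, -3.9, 5.9]
width: 0.342
grasp_force: 39.8
```

Emit:
servo_tool:
  plan:
    - {"translation": [0, 0, 0.05], "dr": [0, 0, 0], "grip": -1}
    - {"translation": [0, 0, 0], "dr": [0, 0, 0], "grip": -1}

```text
t: 11.92
position: [0.5013, -0.0025, 0.1025]
ee_rot: [3.141, 0.003, 2.791]
contact_force: [-2.2, -5.0, 6.7]
width: 0.344
grasp_force: 39.9
```

Emit:
servo_tool:
  plan:
    - {"translation": [0, 0, 0.05], "dr": [0, 0, 0], "grip": -1}
    - {"translation": [0, 0, 0], "dr": [0, 0, 0], "grip": -1}

```text
t: 12.08
position: [0.5012, -0.0024, 0.1015]
ee_rot: [3.141, 0.003, 2.791]
contact_force: [-2.8, -4.8, 6.6]
width: 0.346
grasp_force: 40.0
```

Emit:
servo_tool:
  plan:
    - {"translation": [0, 0, 0.05], "dr": [0, 0, 0], "grip": -1}
    - {"translation": [0, 0, 0], "dr": [0, 0, 0], "grip": -1}

```text
t: 12.25
position: [0.5011, -0.0024, 0.1005]
ee_rot: [3.141, 0.003, 2.791]
contact_force: [-4.1, -4.9, 7.5]
width: 0.344
grasp_force: 40.1
```

```bash
python3 -c "
from h import *
import cv2
rep()
b=grab_frame('scene')[120:270,290:440]
cv2.imwrite('pics/s3.png',cv2.convertScaleAbs(cv2.resize(b,None,fx=4,fy=4,interpolation=2),alpha=1.6))"
```

```text
t 12.25 grasp chest mm [-52.6  18.8 119.2] F chest [-2.2 -6.   7.5] w 0.344 gf 40.1 yaw err deg -0.22
```

View pics/s3.png

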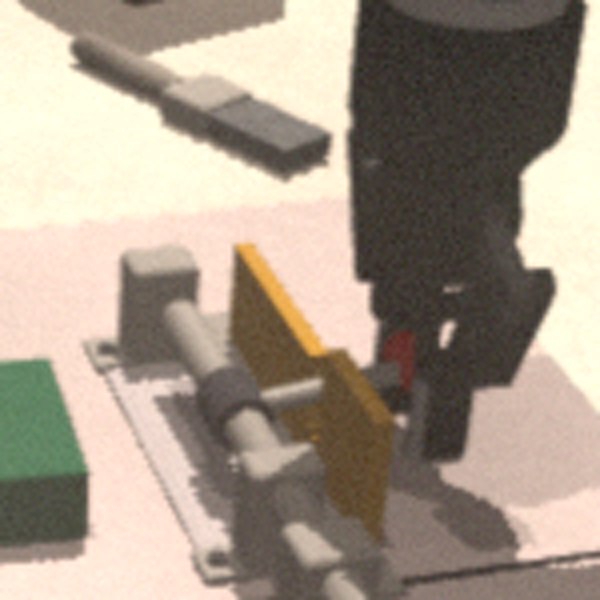

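```bash
python3 -c "
from h import *
for a in(1.4,1.45,1.5,1.57):
    print(a,[((proj('scene',w(P,(.02-r*np.sin(a),.0185,.122+r*np.cos(a))))-(290,120))*4).round() for r in(.01,.035,.062,.07)])"
```

```text
1.4 [array([259., 403.]), array([324., 385.]), array([393., 366.]), array([413., 360.])]
1.45 [array([259., 404.]), array([324., 389.]), array([393., 373.]), array([413., 368.])]
1.5 [array([259., 405.]), array([324., 393.]), array([393., 380.]), array([413., 376.])]
1.57 [array([259., 407.]), array([323., 399.]), array([392., 390.]), array([412., 388.])]
```

Emit:
servo_tool:
  plan:
    - {"translation": [0, 0, 0.05], "dr": [0, 0, 0], "grip": -1}
    - {"translation": [0, 0, 0], "dr": [0, 0, 0], "grip": -1}

```text
t: 12.47
position: [0.5011, -0.0024, 0.0994]
ee_rot: [3.141, 0.003, 2.791]
contact_force: [-2.0, -4.6, 6.5]
width: 0.343
grasp_force: 40.1
```

Emit:
servo_tool:
  plan:
    - {"translation": [0, 0, 0.05], "dr": [0, 0, 0], "grip": -1}
    - {"translation": [0, 0, 0], "dr": [0, 0, 0], "grip": -1}

```text
t: 12.63
position: [0.5011, -0.0024, 0.0985]
ee_rot: [3.141, 0.003, 2.791]
contact_force: [-2.3, -4.8, 6.4]
width: 0.348
grasp_force: 40.1
```

```bash
python3 -c "
from h import *
import cv2
rep()
b=grab_frame('scene')[180:240,345:425]
cv2.imwrite('pics/s4.png',cv2.convertScaleAbs(cv2.resize(b,None,fx=8,fy=8,interpolation=2),alpha=2.5))
g=np.array([-52.6,18.8,118])/1e3
for d in((0,0,0),(0,.015,0),(0,.015,-.019),(0,-.015,-.019),(0,.03,-.019)): print(d,((proj('scene',w(P,g+d))-(345,180))*8).round())
for a in(1.4,1.45,1.5,1.57): print(a,[((proj('scene',w(P,(.02-.07*np.sin(a),.0188+y,.122+.07*np.cos(a))))-(345,180))*8).round() for y in (-.015,0,.015)])
"
```

```text
t 12.63 grasp chest mm [-52.6  18.9 117.2] F chest [-0.5 -5.3  6.4] w 0.348 gf 40.1 yaw err deg -0.21
(0, 0, 0) [396. 313.]
(0, 0.015, 0) [427. 355.]
(0, 0.015, -0.019) [415. 442.]
(0, -0.015, -0.019) [355. 357.]
(0, 0.03, -0.019) [447. 486.]
1.4 [array([356., 201.]), array([387., 242.]), array([418., 283.])]
1.45 [array([357., 217.]), array([387., 257.]), array([419., 299.])]
1.5 [array([357., 233.]), array([387., 273.]), array([418., 315.])]
1.57 [array([355., 255.]), array([385., 296.]), array([416., 338.])]
```

View pics/s4.png

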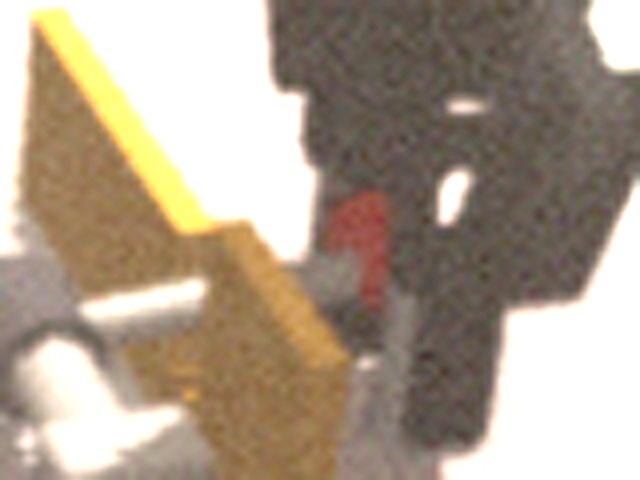

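Emit:
servo_tool:
  plan:
    - {"translation": [0, 0, 0.05], "dr": [0, 0, 0], "grip": -1}
    - {"translation": [0, 0, 0.05], "dr": [0, 0, 0], "grip": -1}
    - {"translation": [0, 0, 0], "dr": [0, 0, 0], "grip": -1}

```text
t: 12.93
position: [0.5011, -0.0024, 0.0964]
ee_rot: [3.141, 0.003, 2.791]
contact_force: [-2.6, -4.5, 6.5]
width: 0.345
grasp_force: 40.1
```

Emit:
servo_tool:
  plan:
    - {"translation": [0, 0, 0.05], "dr": [0, 0, 0], "grip": -1}
    - {"translation": [0, 0, 0], "dr": [0, 0, 0], "grip": -1}

```text
t: 13.1
position: [0.5011, -0.0024, 0.0955]
ee_rot: [3.141, 0.003, 2.791]
contact_force: [-2.7, -3.6, 7.0]
width: 0.342
grasp_force: 40.2
```

Emit:
servo_tool:
  plan:
    - {"translation": [0, 0, 0], "dr": [0, 0, 0], "grip": 0.2}
    - {"translation": [0, 0, 0], "dr": [0, 0, 0], "grip": 0.2}
    - {"translation": [0, 0, 0], "dr": [0, 0, 0], "grip": 0.2}
    - {"translation": [0, 0, 0], "dr": [0, 0, 0], "grip": 0.2}
    - {"translation": [0, 0, -0.5], "dr": [0, 0, 0], "grip": 0.2}
    - {"translation": [0, 0, -0.8], "dr": [0, 0, 0], "grip": 0.2}
    - {"translation": [0, 0, -0.8], "dr": [0, 0, 0], "grip": 0.2}
    - {"translation": [0, 0, -0.8], "dr": [0, 0, 0], "grip": 0.2}
    - {"translation": [0, 0, -0.6], "dr": [0, 0, 0], "grip": 0.2}
    - {"translation": [0, 0, 0], "dr": [0, 0, 0], "grip": -1}
    - {"translation": [0, 0, 0], "dr": [0, 0, 0], "grip": -1}
    - {"translation": [0, 0, 0], "dr": [0, 0, 0], "grip": -1}
    - {"translation": [0, 0, 0], "dr": [0, 0, 0], "grip": -1}
    - {"translation": [0, 0, 0], "dr": [0, 0, 0], "grip": -1}
  newtons: 20

```text
t: 14.27
position: [0.4992, -0.0012, 0.1633]
ee_rot: [-3.14, -0.002, 2.792]
contact_force: [-0.8, 0.7, 0.7]
width: -0.002
grasp_force: 0.0
```

```bash
python3 -c "
from h import *
import cv2
rep((-50,18.8,140+19))
a=grab_frame('scene')[180:240,330:410];b=grab_frame('top')[260:330,300:390]
a=cv2.resize(a,None,fx=5,fy=5,interpolation=2);b=cv2.resize(b,(386,300),interpolation=2)
cv2.imwrite('pics/s5.png',cv2.convertScaleAbs(cv2.hconcat([a,b]),alpha=2))"
```

```text
t 14.27 grasp chest mm [-54.7  19.4 182. ] F chest [-0.9  0.4  0.7] w -0.002 gf 0.0 yaw err deg -0.14
shift units [-0.24 -0.03  1.15]
```

View pics/s5.png

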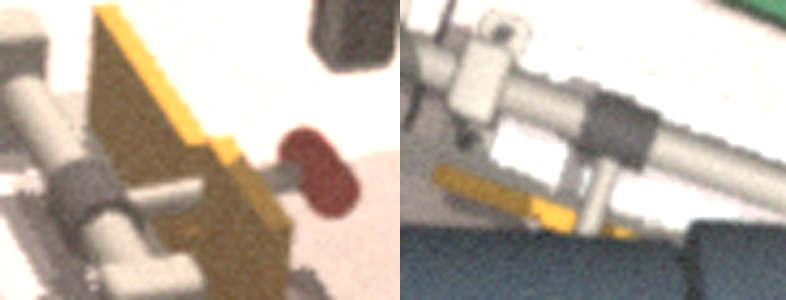

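The handle lies in the notch, with the knob at crop (320,172), which is level or nearly so. I'll press lightly on its top with shut fingers to feel for the end stop.

Emit:
servo_tool:
  plan:
    - {"translation": [-0.24, 0, 0.4], "dr": [0, 0, 0], "grip": -1}
    - {"translation": [0, 0, 0.4], "dr": [0, 0, 0], "grip": -1}
    - {"translation": [0, 0, 0.35], "dr": [0, 0, 0], "grip": -1}
    - {"translation": [0, 0, 0.15], "dr": [0, 0, 0], "grip": -1}
    - {"translation": [0, 0, 0.1], "dr": [0, 0, 0], "grip": -1}
    - {"translation": [0, 0, 0], "dr": [0, 0, 0], "grip": -1}

```text
t: 14.87
position: [0.5039, -0.0029, 0.1354]
ee_rot: [-3.14, -0.001, 2.792]
contact_force: [-0.4, -0.2, 0.5]
width: 0.0
grasp_force: 0.0
```

Emit:
servo_tool:
  plan:
    - {"translation": [0, 0, 0.1], "dr": [0, 0, 0], "grip": -1}
    - {"translation": [0, 0, 0], "dr": [0, 0, 0], "grip": -1}

```text
t: 15.03
position: [0.5048, -0.0028, 0.1343]
ee_rot: [3.141, 0.0, 2.792]
contact_force: [-0.5, -0.9, 0.1]
width: -0.001
grasp_force: 0.0
```

Emit:
servo_tool:
  plan:
    - {"translation": [0, 0, 0.05], "dr": [0, 0, 0], "grip": -1}
    - {"translation": [0, 0, 0], "dr": [0, 0, 0], "grip": -1}

```text
t: 15.2
position: [0.5048, -0.0027, 0.1336]
ee_rot: [3.141, 0.0, 2.792]
contact_force: [-0.7, -0.0, 0.5]
width: 0.003
grasp_force: 0.5
```

Emit:
servo_tool:
  plan:
    - {"translation": [0, 0, 0.1], "dr": [0, 0, 0], "grip": -1}
    - {"translation": [0, 0, 0], "dr": [0, 0, 0], "grip": -1}

```text
t: 15.37
position: [0.5045, -0.0026, 0.1313]
ee_rot: [3.141, -0.0, 2.792]
contact_force: [-0.5, 0.1, 0.2]
width: -0.002
grasp_force: 0.7
```

Emit:
servo_tool:
  plan:
    - {"translation": [0, 0, 0.05], "dr": [0, 0, 0], "grip": -1}
    - {"translation": [0, 0, 0], "dr": [0, 0, 0], "grip": -1}

```text
t: 15.53
position: [0.5045, -0.0026, 0.1302]
ee_rot: [3.141, -0.0, 2.792]
contact_force: [-1.4, 1.0, 2.4]
width: 0.001
grasp_force: 0.8
```

Emit:
servo_tool:
  plan:
    - {"translation": [0, 0, 0.05], "dr": [0, 0, 0], "grip": -1}
    - {"translation": [0, 0, 0], "dr": [0, 0, 0], "grip": -1}

```text
t: 15.7
position: [0.5045, -0.0026, 0.1297]
ee_rot: [3.141, -0.001, 2.792]
contact_force: [-2.7, -0.4, 6.2]
width: -0.004
grasp_force: 3.0
```

The fingers met the knob's top at z = 0.130 m, exactly the level position, and the force climbed against the stop. I'll retreat and check.

Emit:
servo_tool:
  plan:
    - {"translation": [0, 0, -0.3], "dr": [0, 0, 0], "grip": -1}
    - {"translation": [0, 0, -0.8], "dr": [0, 0, 0], "grip": -1}
    - {"translation": [0, 0, -0.9], "dr": [0, 0, 0], "grip": -1}
    - {"translation": [0, 0, -1], "dr": [0, 0, 0], "grip": -1}
    - {"translation": [0, 0, -1], "dr": [0, 0, 0], "grip": -1}
    - {"translation": [0, 0, -1], "dr": [0, 0, 0], "grip": -1}
    - {"translation": [0, 0, 0], "dr": [0, 0, 0], "grip": -1}
    - {"translation": [0, 0, 0], "dr": [0, 0, 0], "grip": -1}

```text
t: 16.37
position: [0.5057, -0.0028, 0.2304]
ee_rot: [3.14, 0.003, 2.792]
contact_force: [-0.2, 0.5, -0.7]
width: 0.001
grasp_force: 0.0
```

```bash
python3 -c "
from h import *
import cv2
rep()
cv2.imwrite('pics/s6.png',cv2.convertScaleAbs(cv2.resize(grab_frame('scene')[130:300,220:440],None,fx=3,fy=3,interpolation=2),alpha=1.8))"
```

```text
t 16.37 grasp chest mm [-48.2  20.  249.1] F chest [-0.3  0.4 -0.7] w 0.001 gf 0.0 yaw err deg -0.15
```

View pics/s6.png

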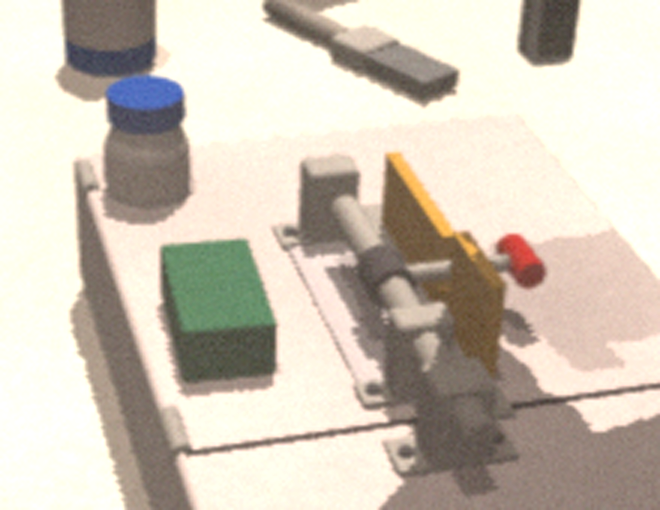

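The handle lies level in the notch with the knob at (520,260). The rod is through the staple, the jar and carton haven't moved, and the gripper is clear.

```bash
python3 -c "
from workcell import *
print(workorder.close_job())"
```

```text
the job is handed in; nothing more can be done
None
```

The hatch is locked and the job handed in at about 16 s: the bolt is through the staple at about 64 mm of travel, the handle is fully down in the notch and released, and the jar and carton are where they were.

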